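# Pop the touch-latch spice cupboard and swing its door wide open

### The arm

A 7-joint arm with a two-finger parallel gripper is mounted at the origin on a cart in front of the work surface, level with it; the furniture and walls round the work are solid. World frame = base frame: x ahead of the robot, y to its left, z up, the work surface at z = 0. Lengths are in mm, angles in degrees, forces in N, time in s.
With the tool pointing down it reaches from about 400 to 850 mm from the base axis. Payload 4.5 kg.
Tool frame: the origin (TCP) lies midway between the tips of the shut fingers; the grasp point (between the pads) lies manip.grip_point_offset behind it (manip.grip_point_offset is the distance from the TCP to the grasp point, in mm); z points along the fingers, y is the line along which they close (so a half turn about z gives the same grasp; the last joint's range is limited). The gripper opens to 85 mm and grips with 20 to 120 N. Pads are 22 mm wide; open, the fingers measure 114 mm over their backs; the gripper's body (76 mm by 85 mm) begins 54 mm behind the grasp point. The pads swing forward as they close: fully open they stand 13 mm farther back than shut.
Start: joints at [79.286, 39.483, -11.15, 89.685, 9.013, 51.709, -12.324], TCP at [136.91, -609.847, 191.617] pointing down, gripper open.
Joint ranges: [-172.22, 172.22], [-26.19, 119.32], [-84.43, 86.54], [7.71, 146.69], [-57.33, 237.33], [2.42, 119.75], [-152.13, 152.13]. Speed limits (degrees/s): [147.25, 147.25, 180, 180, 180, 180, 180].

### API

Orientations are given as [roll, pitch, yaw] about the fixed x, y, z axes, in that order (R = Rz(yaw) Ry(pitch) Rx(roll)).
In Python, from rig import manip gives the robot as it stands. The module is installed in compiled form; this text tells all that it offers.
- The arm moves only by the tool carry_out, never from a script. Its arguments are lists of equal length, an entry for each row: "turn": the turn, a rotation vector about the tool's x, y, z in degrees, a list of three; "slide": the shift along the tool's x, y, z in mm, a list of three; "gripper": the opening in per cent of the stroke, from 0 (shut) to 100 (fully open). A call has 1 to 12 rows; each row is the pose to reach, as a shift and turn from the pose commanded when the call began, along the tool's axes at that moment; what a row does not reach only later rows make up. A row lasts 1/8 s, in which the tool goes at most 62.5 mm and 10.7 degrees, less where a joint would pass 70% of its speed; a pose out of reach is approached as far as the arm can. A call with a gripper value outside its range is refused whole. The fingers move at their own pace and stop on an object; "newtons" is the grip in N (left out, the last holds). Time passes only in rows, so rows that repeat a pose let the fingers close. It gives the time, the measured TCP pose, the force, the opening and the grip force at its end, in the units of the state.
- manip.get_state(): the state, without advancing time (a new reading comes with each control period).
- manip.capture(name): name is "scene" or "top" or "wrist"; returns the picture (384x512x3 uint8, red, green, blue); there is no depth.
- manip.camera_model(name): a dict with "fx", "fy", "cx", "cy" (pixels), "distortion" ([k1, k2, p1, p2, k3] as OpenCV has them; the pictures are not rectified), "origin" and "attitude" of the camera in the world. Camera axes: x right, y down, z forward; pixel columns grow to the right and rows downward; lengths in mm; the calibration is good to about 2 mm. A picture is of the moment at which its call begins: read the wrist's pose just before it. camera_model takes no time and is no camera call; for the wrist camera it gives the pose at the moment of the call.
- manip.close_job(): hands the job in; it is judged then, once.
The state is a dict: "t": time; "joint_positions": joint angles; "qd": joint speeds; "effort": joint torques, N m; "tcp_pos": TCP position; "eef_rot": TCP orientation; "force": force on the tool from outside, world axes, zero at the start; "torque": the same for the moment, N m; "opening": opening from 0.0 (shut) to 1.0 (fully open); "finger_force": force on a finger pad.
Only numpy, scipy, OpenCV 4.12 (cv2) and the standard library are available. Lean on these libraries where they do the work, as an engineer would, in place of code of your own. Each camera call takes 0.05 s, during which the arm holds its last target. There are 200 camera calls.

### The job

The cook wants the spice cupboard open, but a low tin stands in front of its push-to-open door. First slide the tin along the worktop with the fingertips, without gripping, ramming or lifting it, to where the door can swing past it; then press the shut door in near its free edge until the catch lets go and the door springs ajar, and push the door round from behind with a fingertip until it stands wide open, at least square to the cupboard's front. Nothing is picked up, the tin stays upright and never knocks against the cupboard or its door, and all other things stay where they are.

Things in the scene. Friction and masses are not known exactly. Their poses are not given: they have to be found in the camera images.
- cupboard: Wooden spice cupboard fixed on the worktop, 340 wide (y), 92 deep (x), 190 mm high. Origin: centre of its underside; x to its back, y to its left seen from the front. Carcass front at x=-46 mm, 12 mm top and sides, nothing beyond them. Right part (y<-51): open bay with jars. Left part: shut by a plain handleless wooden door (y -31 to +170, z 10 to 188), outer face at x=-66. Room for a hand above.
- spice_door (a joint): Door angle, rad. 0: shut, held by the catch; negative: pressed in, stop at -0.027; positive: open, free edge swinging forwards, then towards the bay; stop 1.75. Pressed past -0.023 (4.6 mm at the free edge, about 4 N there) and let go, it springs ajar to about 0.23 in 0.5 s. Then it turns lightly (0.5 N) and stays where left. Pressed home, it latches again.
- press_point (a point): Point on the outer face of the door, 20 mm from its free edge, 158 mm above the worktop; moves with the door. Good place to press. The door springs open against the finger: draw back 60 mm or more. Latch and spring plunger sit inside, near the free edge, not higher than 95 mm.
- free_edge (a point): Middle of the door's free edge (the cupboard's left end), in mid-thickness, 100 mm above the worktop; moves with the door. 205 mm from the hinge axis; door 14 mm thick. When ajar it stands 47 mm forwards of its shut place: its inner side is then about 45 mm in front of the carcass, open at the left end for a finger to come in from the side.
- hinge_axis (a point): Point on the door's upright hinge axis (two steel hinges beside the bay), at x=-59, y=-35, z=190 mm in the cupboard's frame; fixed to the cupboard, whose axes it has.
- tin: Low round food tin, 75 mm across, 58 mm high, 0.18 to 0.36 kg, loose, in front of the door within its swing. Origin: centre of its underside, z up. Clear of the swing when its centre is more than 246 mm from the hinge axis (left of the free edge's arc), or right of y=-110 mm in the cupboard's frame (past the opened door, in front of the bay).
- spice_jar: Bystander: spice jar, 46 mm across, 109 mm high, standing in front of the open bay. Origin at its foot.
- matches: Bystander: big matchbox, 88 x 52 x 20 mm, lying on the right end of the cupboard's top. Origin under its centre.
- moka_pot: Bystander: aluminium moka pot, 174 mm high, right of the cupboard. Origin at its foot.
- mug: Bystander: two-tone mug, 88 mm across, 90 mm high, to the right. Origin at its foot.
- egg_box: Bystander: egg box, 106 x 156 x 72 mm, left of the cupboard. Origin under its centre.
- mandarin: Bystander: mandarin, 53 mm across, 43 mm high, at the left end of the worktop. Origin at its foot.
Not all that is in view belongs to the job. What is shaped like the tin but purple or red is not meant.

How it is judged:
By the outcome, as a careful person would: the job done as asked, in the order asked, and still so for the second after the job is handed in, with the robot touching nothing.
It also fails if it takes over 64 s, if anything falls off the work surface, if the arm or the gripper's body presses on something with over 40 N, if the wrist force passes 120 N, or if a joint passes its speed limit or range.

## Working session

There is one attempt and no reset: what is moved stays moved. The work goes in short steps, Python scripts to look and compute and a tool call to move; the robot and the scene stay as the last step left them, time stands still between calls to the robot, and variables do not carry over. Pictures are saved under pics/ and viewed, at most 10 in all, crops included, and the job is handed in when it is done.

Besides the shell and the picture viewer there is one more tool, called by a JSON object that holds its "op" and its "data". carry_out: Moves the arm, as the interface text tells. Its arguments: {"type":"object","properties":{"turn":{"type":"array","items":{"type":"array","items":{"type":"number"}}},"slide":{"type":"array","items":{"type":"array","items":{"type":"number"}}},"gripper":{"type":"array","items":{"type":"number"}},"newtons":{"type":"number"}},"required":["turn","slide","gripper"]}

```bash
mkdir -p pics; ls; python3 - <<'E'
from rig import manip
import cv2,numpy as np
s=manip.get_state();print(s['t'],s['tcp_pos'],s['eef_rot'],s['force'],s['opening'],manip.grip_point_offset)
a=manip.capture('scene');b=manip.capture('top')
cv2.imwrite('pics/scene.png',a[:,:,::-1]);cv2.imwrite('pics/top.png',b[:,:,::-1])
for n in('scene','top'):print(n,manip.camera_model(n))
E
```

```text
pics
0.0 [ 136.65758583 -609.12334041  190.74609948] [-1.79891980e+02  8.58600682e-03  1.26562103e+01] [-0.61330135 -0.29941915 -0.0343287 ] 1.0043840558487807 18.700000000000003
scene {'fx': 394.6672089780934, 'fy': 394.6672089780934, 'cx': 250.87028810406431, 'cy': 193.152666637924, 'distortion': array([0.02808951, 0.        , 0.        , 0.        , 0.        ]), 'origin': array([-222.51033953,  471.47625244, 1202.00874126]), 'attitude': array([-141.52751197,   -1.05692302, -122.413581  ])}
top {'fx': 370.32943669629145, 'fy': 370.32943669629145, 'cx': 256.15971873821957, 'cy': 194.31974779223268, 'distortion': array([0.03222924, 0.        , 0.        , 0.        , 0.        ]), 'origin': array([ 455.75378226,   -5.30769356, 1439.89140665]), 'attitude': array([-176.99086639,    0.29521884,  -89.14258939])}
```

View pics/scene.png

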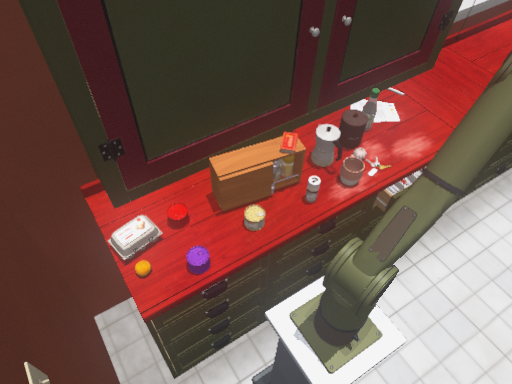

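View pics/top.png

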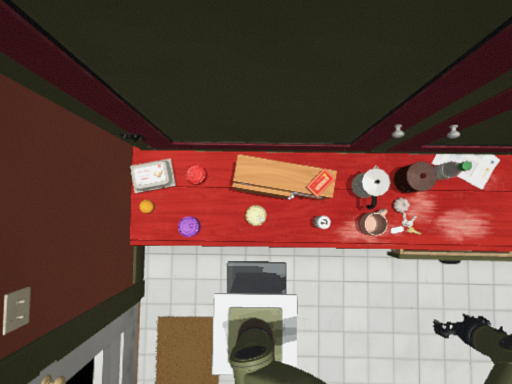

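The tin is the pale-yellow-topped one at scene (255,216) and top (256,215). The look-alikes are purple at top (188,226) and red at top (196,174). The cupboard is the wooden box at top x 233–336, y 155–197. Next I'll enlarge a crop.

```bash
cat > h.py <<'E'
import numpy as np,cv2
from rig import manip
from scipy.spatial.transform import Rotation as R
def ray(name,px,m=None):
    m=m or manip.camera_model(name)
    K=np.array([[m['fx'],0,m['cx']],[0,m['fy'],m['cy']],[0,0,1]])
    p=cv2.undistortPoints(np.array(px,float).reshape(-1,1,2),K,np.array(m['distortion'])).reshape(-1,2)
    d=np.c_[p,np.ones(len(p))]@R.from_euler('xyz',m['attitude'],degrees=True).as_matrix().T
    return np.array(m['origin']),d
def onz(name,px,z,m=None):
    o,d=ray(name,px,m);return o+d*((z-o[2])/d[:,2])[:,None]
def proj(name,P,m=None):
    m=m or manip.camera_model(name)
    K=np.array([[m['fx'],0,m['cx']],[0,m['fy'],m['cy']],[0,0,1]])
    Rm=R.from_euler('xyz',m['attitude'],degrees=True).as_matrix().T
    return cv2.projectPoints(np.array(P,float).reshape(-1,1,3),cv2.Rodrigues(Rm)[0],-Rm@np.array(m['origin']),K,np.array(m['distortion']))[0].reshape(-1,2)
E
python3 - <<'E'
import cv2,numpy as np
a=cv2.imread('pics/top.png')[140:250,130:345];b=cv2.imread('pics/scene.png')[125:275,120:320]
a=cv2.resize(a,None,fx=3.7,fy=3.7,interpolation=cv2.INTER_CUBIC)
cv2.imwrite('pics/topc.png',a)
cv2.imwrite('pics/scenec.png',cv2.resize(b,None,fx=4,fy=4,interpolation=cv2.INTER_CUBIC))
E
```

```text
(no output)
```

View pics/topc.png

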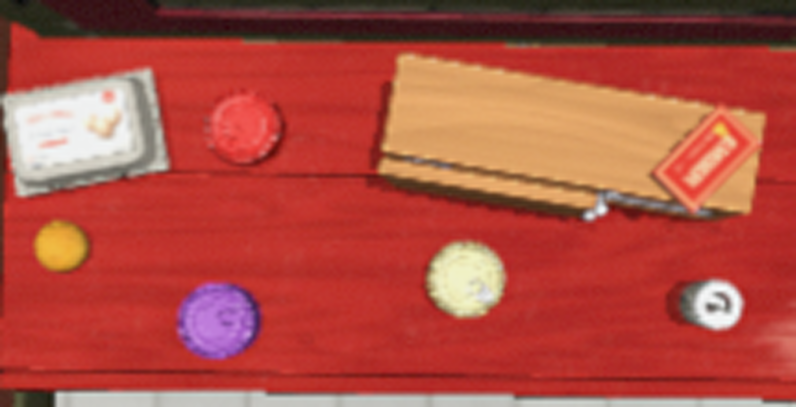

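View pics/scenec.png

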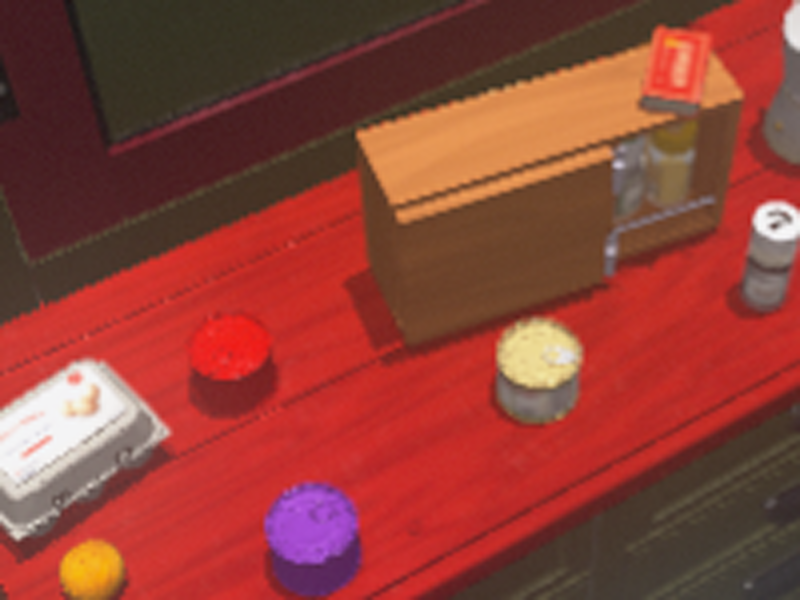

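In the top crop, the carcass top corners are at about (398,55), (765,113), (750,213) and (384,155). The door's outer top edge runs from (380,180) to (590,215). The yellow tin at (466,279) is the only one standing in front of the door, and it is neither purple nor red, so it is the one meant. Next I'll work out the positions.

```bash
cat > m.py <<'E'
from h import *
def U(p,f=3.7,o=(130,140)): return (np.array(p,float)+.5)/f-.5+np.array(o)
C=onz('top',U([(398,55),(765,113),(750,213),(384,155)]),190);print(C.round(0).tolist(),[np.linalg.norm(C[i]-C[i-1]).round() for i in range(4)])
D=onz('top',U([(380,180),(590,215)]),188);print('door',D.round())
t=cv2.imread('pics/top.png');s=cv2.imread('pics/scene.png')
def blob(im,lo,hi,c,r=16):
    h=cv2.cvtColor(im,cv2.COLOR_BGR2HSV);m=cv2.inRange(h,lo,hi)
    k=np.zeros_like(m);cv2.circle(k,c,r,255,-1);m&=k
    cs,_=cv2.findContours(m,cv2.RETR_EXTERNAL,cv2.CHAIN_APPROX_NONE)
    q=cv2.convexHull(max(cs,key=cv2.contourArea));return cv2.minEnclosingCircle(q),cv2.fitEllipse(q)
(e,el)=blob(t,(18,40,120),(40,255,255),(256,215));print(e,el)
print('tin top',onz('top',[el[0]],58)[0].round(1),'dia',np.mean(el[1])*(1440-58)/370)
(e,el)=blob(s,(18,40,120),(40,255,255),(255,213));print(e,el);print('tin scene',onz('scene',[el[0]],58)[0].round(1))
f=lambda p:(np.array(p)+.5)/4-.5+np.array((120,125))
S=onz('scene',f([(358,133),(742,98),(392,207)]),190);print('scene corners BL BR FL',S.round().tolist())
S=onz('scene',f([(400,221),(612,155)]),188);print('scene door',S.round().tolist())
print('scene door foot',onz('scene',f([(411,347)]),10).round())
print('jar',onz('top',U([(718,305)]),109).round(),'egg corners',onz('top',U([(150,70),(170,168),(15,195)]),20).round().tolist(),'purple',onz('top',U([(219,320)]),58).round(),'red',onz('top',U([(245,127)]),50).round(), 'edge',onz('top',U([(300,370),(300,390)]),0).round().tolist())
E
python3 m.py
```

```text
[[656.0, 69.0, 190.0], [607.0, -268.0, 190.0], [515.0, -255.0, 190.0], [564.0, 80.0, 190.0]] [np.float64(93.0), np.float64(340.0), np.float64(93.0), np.float64(338.0)]
door [[ 541.   83.  188.]
 [ 512. -109.  188.]]
((255.3235321044922, 215.14706420898438), 10.08837890625) ((255.377685546875, 215.1959686279297), (19.378995895385742, 20.090797424316406), 86.64645385742188)
tin top [450.4   4.6  58. ] dia 73.71250590247077
((254.36842346191406, 214.0), 9.837140083312988) ((254.2439422607422, 213.50689697265625), (16.807109832763672, 19.81690788269043), 96.64568328857422)
tin scene [449.4   5.6  58. ]
scene corners BL BR FL [[657.0, 65.0, 190.0], [515.0, -251.0, 190.0], [567.0, 82.0, 190.0]]
scene door [[551.0, 83.0, 188.0], [520.0, -112.0, 188.0]]
scene door foot [[548.  82.  10.]]
jar [[ 430. -240.  109.]] egg corners [[663.0, 337.0, 20.0], [561.0, 313.0, 20.0], [531.0, 473.0, 20.0]] purple [[406. 251.  58.]] red [[602. 231.  50.]] edge [[353.0, 176.0, 0.0], [333.0, 176.0, 0.0]]
```

{"op": "carry_out", "data": {"turn": [[0,0,-10],[0,0,-20],[0,0,-30],[0,0,-40],[0,0,-50],[0,0,-60],[0,0,-70],[0,0,-77.3],[0,0,-77.3],[0,0,-77.3],[0,0,-77.3],[0,0,-77.3]], "slide": [[40,-43,0],[80,-86,0],[120,-129,0],[160,-172,0],[200,-216,0],[240,-259,0],[280,-302,0],[320,-346,0],[360,-389,0],[400,-432,0],[424,-458,0],[424,-458,0]], "gripper": [50,50,50,50,50,50,50,50,50,50,50,50]}}

```text
t: 1.6
tcp_pos: [451.9, -66.8, 191.7]
eef_rot: [179.9, -0.1, 90.3]
force: [-1.3, -0.8, 0.5]
opening: 0.502
finger_force: 0.0
```

```bash
python3 - <<'E'
from h import *
m=manip.camera_model('wrist');a=manip.capture('wrist');cv2.imwrite('pics/w1.png',a[:,:,::-1]);s=manip.get_state()
print(m['origin'],m['attitude'],s['tcp_pos'],s['eef_rot'],s['joint_positions'].round(1) if hasattr(s['joint_positions'],'round') else s['joint_positions'])
print('tin pred px',proj('wrist',[[450,5,58],[450,5+37.5,58],[450-37.5,5,58]],m).round(), 'door px',proj('wrist',[[544.7,84.3,188],[544.7,84.3,10]],m).round())
E
```

```text
[451.86697529  12.9054741  375.03638677] [ 1.62290833e+02 -7.79240250e-02  2.37989079e-01] [450.38998668 -69.13407714 191.38028812] [-1.79972825e+02 -4.79254960e-03  9.01080211e+01] [ 23.4  29.4 -30.9 117.2  23.4  39.4 -22.5]
tin pred px [[260.  92.]
 [260.  48.]
 [220.  92.]] door px [[456. -72.]
 [355.   8.]]
```

View pics/w1.png

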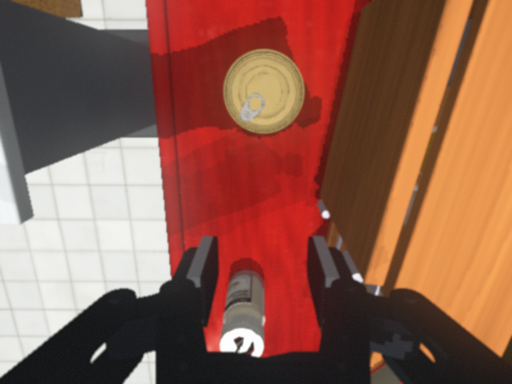

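The tin's lid is centred at (264,91), 4 px right of the prediction, so the tin is at about (453, 5). The fingers straddle its line and the way down is clear. I'll descend now, then push gently.

{"op": "carry_out", "data": {"turn": [[0,0,0],[0,0,0],[0,0,0],[0,0,0],[0,0,0],[0,0,0]], "slide": [[0,3,50],[0,3,100],[0,3,140],[0,3,165],[0,3,178],[0,3,178]], "gripper": [50,50,50,50,50,50]}}

```text
t: 2.4
tcp_pos: [451.8, -71.7, 12.8]
eef_rot: [-179.8, 0.1, 89.9]
force: [-0.7, 0.2, -0.0]
opening: 0.504
finger_force: 0.0
```

{"op": "carry_out", "data": {"turn": [[0,0,0],[0,0,0],[0,0,0],[0,0,0],[0,0,0],[0,0,0],[0,0,0],[0,0,0],[0,0,0],[0,0,0],[0,0,0],[0,0,0]], "slide": [[6,0,0],[12,0,0],[17,0,0],[21,0,0],[24,0,0],[27,0,0],[30,0,0],[33,0,0],[36,0,0],[39,0,0],[42,0,0],[45,0,0]], "gripper": [50,50,50,50,50,50,50,50,50,50,50,50]}}

```text
t: 3.9
tcp_pos: [453.4, -25.1, 13.6]
eef_rot: [180.0, 0.0, 89.9]
force: [0.3, -2.6, 1.0]
opening: 0.498
finger_force: 1.2
```

{"op": "carry_out", "data": {"turn": [[0,0,0],[0,0,0],[0,0,0],[0,0,0],[0,0,0],[0,0,0],[0,0,0],[0,0,0],[0,0,0],[0,0,0],[0,0,0],[0,0,0]], "slide": [[4,0,0],[9,0,0],[15,0,0],[21,0,0],[27,0,0],[33,0,0],[39,0,0],[45,0,0],[51,0,0],[57,0,0],[63,0,0],[69,0,0]], "gripper": [50,50,50,50,50,50,50,50,50,50,50,50]}}

```text
t: 5.4
tcp_pos: [453.3, 44.3, 13.6]
eef_rot: [-180.0, 0.0, 89.9]
force: [0.1, -1.8, 0.9]
opening: 0.499
finger_force: 1.2
```

{"op": "carry_out", "data": {"turn": [[0,0,0],[0,0,0],[0,0,0],[0,0,0],[0,0,0],[0,0,0],[0,0,0],[0,0,0],[0,0,0],[0,0,0],[0,0,0],[0,0,0]], "slide": [[6,0,0],[12,0,0],[18,0,0],[24,0,0],[30,0,0],[36,0,0],[42,0,0],[48,0,0],[54,0,0],[59,0,0],[62,0,0],[63,0,0]], "gripper": [50,50,50,50,50,50,50,50,50,50,50,50]}}

```text
t: 6.9
tcp_pos: [453.4, 107.0, 13.6]
eef_rot: [-180.0, 0.0, 90.0]
force: [-0.9, -2.9, 0.6]
opening: 0.498
finger_force: 1.3
```

```bash
python3 - <<'E'
from h import *
for n in('top','scene'):
    a=manip.capture(n)[:,:,::-1];cv2.imwrite(f'pics/{n}2.png',a)
s=manip.get_state();print(s['t'],s['tcp_pos'],s['eef_rot'],s['force'],s['joint_positions'])
t=cv2.imread('pics/top2.png')[130:260,120:345];u=cv2.imread('pics/scene2.png')[120:290,100:320]
cv2.imwrite('pics/c2.png',np.vstack([cv2.resize(t,(500,289)),cv2.resize(u,(500,300))]))
print(proj('top',[[453,148,58]]),proj('scene',[[453,148,58]]))
E
```

```text
7.0 [453.42979918 106.91433127  13.56049469] [1.79999602e+02 3.18350905e-03 8.99542688e+01] [ 0.29048618 -2.79654576  0.52878659] [-14.15541973  47.35471502  -7.76715616 124.22652009  33.51048053
  10.3790182  -52.55738904]
[[216.92683033 213.91931309]] [[218.83213663 230.50856116]]
```

View pics/c2.png

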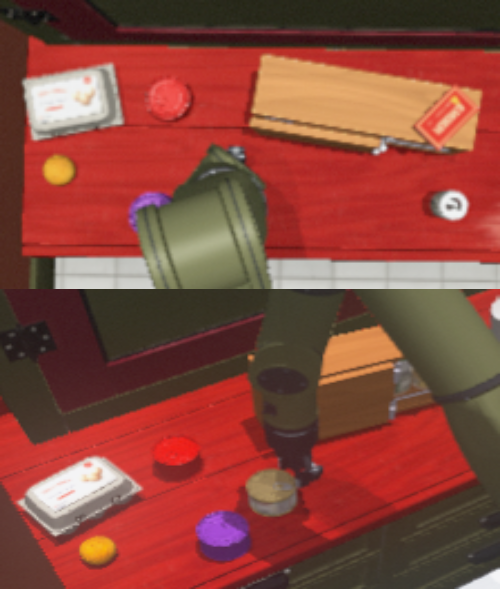

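The tin stands at about (453,148), 273 mm from the hinge and upright, with the purple and red look-alikes untouched. Next I'll back off, rise, shut the fingers and turn to face the door.

{"op": "carry_out", "data": {"turn": [[0,0,0],[0,0,0],[0,0,0],[0,0,0],[0,0,-10.2],[0,0,-20.4],[0,0,-30.6],[0,0,-40.8],[0,0,-51],[0,0,-61.2],[0,0,-71.5],[0,0,-81.7]], "slide": [[-12,0,0],[-30,0,0],[-45,0,0],[-45,0,-60],[-45,0,-110],[-45,0,-138],[-45,5,-138],[-43,12,-138],[-40,20,-138],[-38,28,-138],[-36,35,-138],[-35,38,-138]], "gripper": [50,50,50,50,0,0,0,0,0,0,0,0]}}

```text
t: 8.5
tcp_pos: [491.7, 70.4, 151.4]
eef_rot: [-180.0, 0.0, 171.9]
force: [0.7, -0.6, 0.6]
opening: 0.0
finger_force: 0.0
```

```bash
python3 - <<'E'
from h import *
m=manip.camera_model('wrist');a=manip.capture('wrist');b=manip.capture('scene')[90:330,70:390,::-1]
cv2.imwrite('pics/c3.png',np.hstack([a[:,:,::-1],cv2.resize(b,None,fx=.9*1.0,fy=1.6)])[:, :800])
s=manip.get_state();print(s['t'],s['tcp_pos'],s['eef_rot'],s['force'],s['opening'],s['joint_positions'].round(1))
print(proj('wrist',[[544.7,84.3,188],[541.8,64.5,158],[453,148,58]],m))
E
```

```text
8.6 [491.48771478  70.62126262 151.12897436] [ 1.79989112e+02 -3.28427950e-02  1.71582523e+02] [ 0.58231425  0.28014712 -0.52772266] -0.0043445765005043204 [ 16.6  41.  -50.2 112.9  43.3  47.1  23.3]
[[298.39483699 329.11187033]
 [261.88875345 295.06994686]
 [346.2573941  118.45634448]]
```

View pics/c3.png

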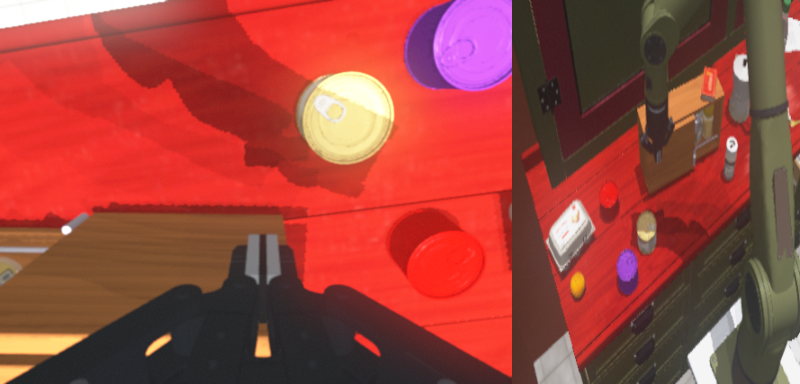

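The tin is at (346,117), just where predicted. The door's free edge lies by the fingertip. I'll approach slowly.

{"op": "carry_out", "data": {"turn": [[0,0,0],[0,0,0],[0,0,0],[0,0,0],[0,0,0],[0,0,0],[0,0,0],[0,0,0]], "slide": [[-10,0,0],[-20,0,0],[-27,0,0],[-31,0,0],[-34,0,0],[-36,0,0],[-38,0,0],[-39,0,0]], "gripper": [0,0,0,0,0,0,0,0]}}

```text
t: 9.6
tcp_pos: [530.0, 66.2, 151.6]
eef_rot: [-180.0, 0.0, 171.7]
force: [-0.0, 0.1, 0.7]
opening: -0.003
finger_force: 0.0
```

{"op": "carry_out", "data": {"turn": [[0,0,0],[0,0,0],[0,0,0]], "slide": [[-1.5,0,0],[-3,0,0],[-4,0,0]], "gripper": [0,0,0]}}

```text
t: 9.98
tcp_pos: [534.1, 65.6, 151.6]
eef_rot: [-180.0, 0.0, 171.6]
force: [-0.4, 0.2, 0.7]
opening: -0.0
finger_force: 0.0
```

{"op": "carry_out", "data": {"turn": [[0,0,0],[0,0,0],[0,0,0]], "slide": [[-1,0,0],[-2,0,0],[-3,0,0]], "gripper": [0,0,0]}}

```text
t: 10.35
tcp_pos: [537.0, 65.2, 151.6]
eef_rot: [-180.0, 0.0, 171.7]
force: [-0.4, 0.5, 0.0]
opening: -0.001
finger_force: 0.0
```

{"op": "carry_out", "data": {"turn": [[0,0,0],[0,0,0],[0,0,0]], "slide": [[-1,0,0],[-2,0,0],[-3,0,0]], "gripper": [0,0,0]}}

```text
t: 10.72
tcp_pos: [540.0, 64.7, 151.6]
eef_rot: [-180.0, 0.0, 171.6]
force: [0.4, 0.0, 1.0]
opening: 0.003
finger_force: 0.0
```

{"op": "carry_out", "data": {"turn": [[0,0,0],[0,0,0],[0,0,0]], "slide": [[-1,0,0],[-2,0,0],[-3,0,0]], "gripper": [0,0,0]}}

```text
t: 11.1
tcp_pos: [542.9, 64.3, 151.6]
eef_rot: [-180.0, 0.0, 171.7]
force: [0.3, -0.4, -0.1]
opening: -0.002
finger_force: 0.0
```

```bash
python3 - <<'E'
from h import *
a=manip.capture('wrist')[190:350,180:340,::-1];b=manip.capture('scene')[130:230,195:295,::-1]
cv2.imwrite('pics/c4.png',np.hstack([cv2.resize(a,(400,400),interpolation=cv2.INTER_CUBIC),cv2.resize(b,(400,400),interpolation=cv2.INTER_CUBIC)]))
E
```

```text
(no output)
```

View pics/c4.png

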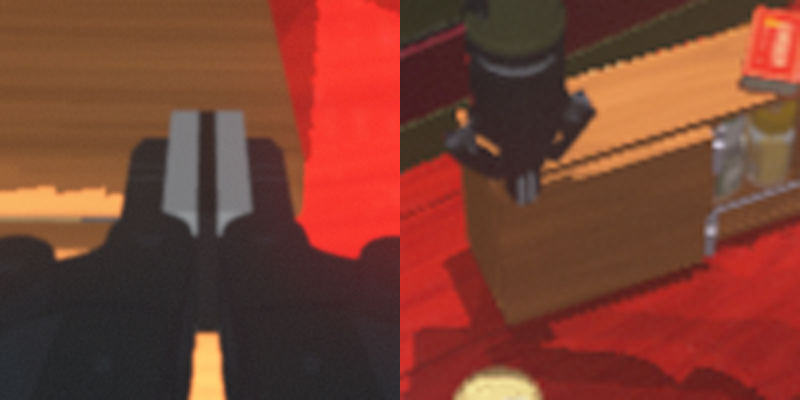

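The fingertip is right at the door's top edge, near its free edge, and not yet pressing. I'll keep creeping in.

{"op": "carry_out", "data": {"turn": [[0,0,0],[0,0,0],[0,0,0]], "slide": [[-1,0,0],[-2,0,0],[-2.5,0,0]], "gripper": [0,0,0]}}

```text
t: 11.58
tcp_pos: [545.4, 63.9, 151.6]
eef_rot: [-180.0, 0.0, 171.6]
force: [-0.8, 0.3, 0.7]
opening: -0.003
finger_force: 0.0
```

{"op": "carry_out", "data": {"turn": [[0,0,0],[0,0,0],[0,0,0]], "slide": [[-1,0,0],[-2,0,0],[-2.5,0,0]], "gripper": [0,0,0]}}

```text
t: 11.95
tcp_pos: [547.9, 63.5, 151.6]
eef_rot: [-180.0, 0.0, 171.6]
force: [-0.6, 0.4, -1.3]
opening: 0.001
finger_force: 0.0
```

{"op": "carry_out", "data": {"turn": [[0,0,0],[0,0,0]], "slide": [[-1,0,0],[-2,0,0]], "gripper": [0,0]}}

```text
t: 12.2
tcp_pos: [549.8, 63.3, 151.6]
eef_rot: [-180.0, 0.0, 171.7]
force: [0.2, 0.3, -0.5]
opening: 0.001
finger_force: 0.0
```

```bash
python3 - <<'E'
from h import *
m=manip.camera_model('wrist')
w={**m,'origin':np.array([451.87,12.9,375.04]),'attitude':np.array([162.29,-.078,.238])}
P=onz('wrist',[(443,0),(365,285),(472,0),(383,292)],188,w);print(P.round(1))
P2=onz('wrist',[(370,0),(320,190)],10,w);print('foot',P2.round(1))
# cupboard-frame coords
c=np.array([585.5,-93.5]);X=np.array([.9896,-.1443]);Y=np.array([.1443,.9896])
for p in list(P)+list(P2):print(((p[:2]-c)@X).round(1),((p[:2]-c)@Y).round(1))
cv2.imwrite('pics/wnow.png',manip.capture('wrist')[:,:,::-1]);print(m['origin'],m['attitude'],manip.get_state()['force'])
# fingertips in fixed views vs projected TCP
print(proj('scene',[manip.get_state()['tcp_pos'],[544.7,84.3,188],[544.7,84.3,10]]))
E
```

```text
[[ 543.8   53.5  188. ]
 [ 520.7 -114.6  188. ]
 [ 558.6   53.6  188. ]
 [ 533.4 -120.   188. ]]
foot [[ 558.7   91.8   10. ]
 [ 520.5 -106.6   10. ]]
-62.5 139.5
-61.0 -30.2
-47.9 141.7
-47.8 -33.8
-53.3 179.5
-62.5 -22.4
[472.8475356   76.16347631 334.7866231 ] [ 1.62171506e+02 -2.85066137e-02  8.15995664e+01] [-0.57361938 -0.25122427 -0.96409989]
[[225.14943786 184.66961557]
 [220.15083611 181.29868134]
 [222.18878213 212.2833539 ]]
```

{"op": "carry_out", "data": {"turn": [[0,0,0],[0,0,0],[0,0,0]], "slide": [[-1,0,0],[-2,0,0],[-2,0,0]], "gripper": [0,0,0]}}

```text
t: 12.62
tcp_pos: [551.9, 63.0, 151.6]
eef_rot: [-180.0, 0.0, 171.6]
force: [0.3, 0.1, -0.6]
opening: -0.004
finger_force: 0.0
```

```bash
python3 - <<'E'
from h import *
a=manip.capture('scene')[140:220,200:280,::-1];b=manip.capture('top')[150:200,215:265,::-1];w=manip.capture('wrist')[180:384,150:354,::-1]
r=lambda i,s:cv2.resize(i,(s,s),interpolation=cv2.INTER_CUBIC)
cv2.imwrite('pics/c5.png',np.hstack([r(a,400),r(w,400)]))
E
```

```text
(no output)
```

View pics/c5.png

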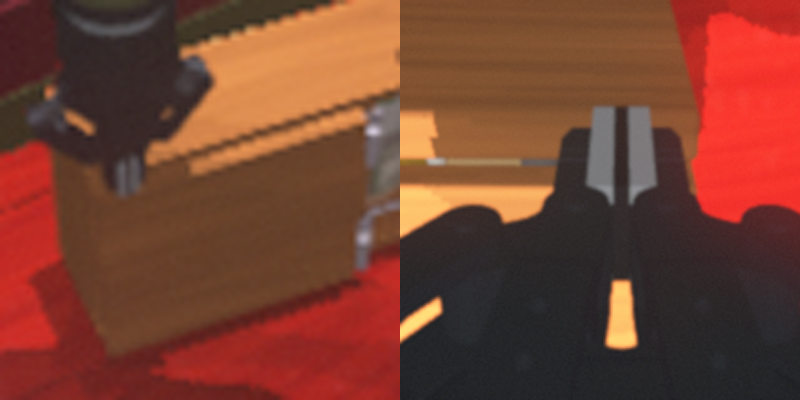

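```bash
python3 - <<'E'
from h import *
p=manip.get_state()['tcp_pos'];print(p)
Q=[p+[0,0,d] for d in(0,20,40)]
print('scene',proj('scene',Q).round(1).tolist());print('wrist',proj('wrist',Q).round(1).tolist())
print('wrist door top/foot corner',proj('wrist',[[549,84,188],[549,84,10],[546,64,188]]).round(1).tolist())
E
```

```text
[551.71516862  63.03059978 151.55657531]
scene [[225.0, 184.3], [224.8, 180.6], [224.6, 176.7]]
wrist [[259.8, 217.4], [259.6, 231.8], [259.3, 249.6]]
wrist door top/foot corner [[300.4, 235.7], [280.9, 157.2], [259.5, 235.6]]
```

The fingertips show at wrist row 235 and scene row 178. That puts them about 25–35 mm higher than the stated TCP, level with the door's top edge, so they have been passing over the door. I'll draw back, go 22 mm lower and approach again.

{"op": "carry_out", "data": {"turn": [[0,0,0],[0,0,0],[0,0,0],[0,0,0],[0,0,0]], "slide": [[20,0,0],[40,0,0],[50,0,10],[50,0,22],[50,0,22]], "gripper": [0,0,0,0,0]}}

```text
t: 13.4
tcp_pos: [502.3, 69.7, 128.3]
eef_rot: [-179.9, -0.1, 171.6]
force: [-0.2, -0.5, -0.3]
opening: -0.001
finger_force: 0.0
```

```bash
python3 - <<'E'
from h import *
s=manip.get_state();p=s['tcp_pos'];print(p,s['force'],s['opening'])
w=manip.capture('wrist').astype(int);print(w[195:262:3,258].tolist());
c=manip.capture('scene').astype(int)
Q=[p+[0,0,d] for d in(0,20,40)];pc=proj('scene',Q);print(pc.round(1).tolist())
i=int(round(pc[0,0]));
for r in range(172,204):print(r,c[r,i-2:i+6].tolist())
E
```

```text
[502.26218982  69.73575511 128.3007983 ] [-0.15770274 -0.49316449 -0.33899109] -0.0008622893594296821
[[236, 57, 47], [245, 59, 49], [239, 51, 44], [206, 47, 40], [132, 33, 29], [138, 37, 32], [138, 50, 36], [136, 83, 51], [140, 84, 52], [144, 88, 53], [140, 85, 51], [138, 86, 55], [132, 80, 51], [122, 96, 88], [119, 114, 116], [121, 115, 117], [119, 113, 115], [117, 113, 115], [116, 113, 115], [118, 113, 116], [114, 109, 111], [113, 111, 113], [113, 110, 112]]
[[230.7, 198.9], [230.6, 195.3], [230.5, 191.6]]
172 [[59, 41, 40], [60, 41, 40], [58, 41, 39], [60, 41, 39], [58, 40, 37], [61, 43, 42], [60, 42, 41], [60, 43, 39]]
173 [[60, 41, 39], [60, 41, 39], [61, 43, 41], [59, 39, 40], [60, 42, 41], [60, 41, 39], [62, 44, 43], [60, 40, 39]]
174 [[60, 41, 41], [61, 41, 41], [58, 38, 39], [60, 40, 39], [60, 42, 39], [59, 41, 37], [59, 39, 38], [60, 42, 39]]
175 [[59, 38, 36], [62, 41, 38], [61, 42, 41], [60, 42, 40], [61, 43, 41], [61, 42, 40], [61, 41, 39], [60, 41, 40]]
176 [[60, 40, 38], [62, 43, 41], [60, 42, 41], [61, 40, 40], [60, 39, 38], [60, 42, 39], [60, 41, 38], [60, 40, 38]]

[... 2555 characters left out ...]
 [103, 63, 42], [103, 63, 41], [104, 65, 44], [106, 65, 44], [106, 65, 43]]
199 [[104, 63, 42], [105, 63, 41], [106, 65, 44], [106, 66, 44], [105, 64, 42], [105, 64, 42], [104, 64, 41], [105, 66, 45]]
200 [[106, 65, 43], [106, 66, 43], [105, 63, 41], [105, 64, 42], [103, 62, 43], [104, 64, 42], [104, 63, 41], [105, 65, 43]]
201 [[104, 63, 41], [106, 64, 43], [105, 64, 42], [106, 65, 43], [106, 63, 42], [106, 64, 43], [105, 64, 41], [107, 66, 43]]
202 [[105, 64, 42], [106, 64, 42], [106, 63, 41], [107, 65, 43], [108, 65, 44], [108, 66, 42], [109, 66, 44], [108, 67, 44]]
203 [[108, 66, 44], [109, 66, 43], [109, 66, 42], [109, 66, 43], [110, 68, 43], [110, 67, 44], [111, 68, 44], [111, 68, 44]]
```

```bash
python3 - <<'E'
from h import *
a,d=ray('wrist',[(258.5,233.5)]);b,e=ray('scene',[(229.8,193.8)])
d=d[0]/np.linalg.norm(d[0]);e=e[0]/np.linalg.norm(e[0])
st=np.linalg.lstsq(np.c_[d,-e],b-a,rcond=None)[0];print(a+d*st[0],b+e*st[1],manip.get_state()['tcp_pos'])
E
```

```text
[500.63858839  70.11970286 155.79482937] [503.26665567  72.03012872 156.88970807] [502.88976418  70.29059725 129.200002  ]
```

{"op": "carry_out", "data": {"turn": [[0,0,0],[0,0,0],[0,0,0],[0,0,0],[0,0,0],[0,0,0],[0,0,0]], "slide": [[-10,0,0],[-20,0,0],[-26,0,0],[-29,0,0],[-31,0,0],[-33,0,0],[-35,0,0]], "gripper": [0,0,0,0,0,0,0]}}

```text
t: 14.38
tcp_pos: [535.8, 65.4, 129.5]
eef_rot: [-180.0, -0.1, 171.7]
force: [-4.3, 0.3, 3.0]
opening: 0.001
finger_force: 1.9
```

Contact at 4.3 N, with the face where it was measured. I'll press a little further, then draw back 70 mm.

{"op": "carry_out", "data": {"turn": [[0,0,0],[0,0,0]], "slide": [[-1,0,0],[-1.5,0,0]], "gripper": [0,0]}}

```text
t: 14.62
tcp_pos: [537.6, 65.1, 129.5]
eef_rot: [-180.0, -0.1, 171.7]
force: [-2.8, 0.1, 1.2]
opening: -0.003
finger_force: 1.9
```

{"op": "carry_out", "data": {"turn": [[0,0,0],[0,0,0],[0,0,0]], "slide": [[-1,0,0],[-2,0,0],[-2,0,0]], "gripper": [0,0,0]}}

```text
t: 15.0
tcp_pos: [540.3, 64.8, 129.5]
eef_rot: [180.0, -0.0, 171.7]
force: [-4.9, 0.3, 1.6]
opening: -0.002
finger_force: 2.3
```

{"op": "carry_out", "data": {"turn": [[0,0,0],[0,0,0]], "slide": [[-1,0,0],[-1,0,0]], "gripper": [0,0]}}

```text
t: 15.25
tcp_pos: [540.6, 64.7, 129.5]
eef_rot: [-180.0, -0.1, 171.7]
force: [-6.5, 1.2, 3.1]
opening: 0.004
finger_force: 3.2
```

At the stop: 6.5 N and stalled. I'll draw back and let it spring.

{"op": "carry_out", "data": {"turn": [[0,0,0],[0,0,0],[0,0,0],[0,0,0],[0,0,0],[0,0,0],[0,0,0],[0,0,0]], "slide": [[25,0,0],[60,0,0],[85,0,0],[85,0,0],[85,0,0],[85,0,0],[85,0,0],[85,0,0]], "gripper": [0,0,0,0,0,0,0,0]}}

```text
t: 16.25
tcp_pos: [457.6, 76.9, 129.5]
eef_rot: [180.0, 0.0, 171.6]
force: [-0.1, 0.3, 0.7]
opening: 0.001
finger_force: 0.0
```

```bash
python3 - <<'E'
from h import *
s=manip.get_state();print(s['t'],s['tcp_pos'],s['eef_rot'],s['force'],s['joint_positions'].round(1))
m=manip.camera_model('wrist');w=manip.capture('wrist')[:,:,::-1];cv2.imwrite('pics/w6.png',w)
c=manip.capture('scene')[:,:,::-1];cv2.imwrite('pics/scene6.png',c)
cv2.imwrite('pics/c6.png',np.hstack([w[:,60:460],cv2.resize(c[140:236,195:295],(400,384),interpolation=cv2.INTER_CUBIC)]))
c0=np.array([588.5,-94]);H=c0+[-59*.9896-35*.1443,59*.1443-35*.9896]
import math
for a in(0,.23):
    u=np.array([.1443*math.cos(a)-.9896*math.sin(a),.9896*math.cos(a)+.1443*math.sin(a)])
    n=np.array([-u[1],u[0]])
    for o in(7,-7):
        q=H+205*u+o*n;print(a,o,q.round(1),proj('wrist',[[*q,188],[*q,10]],m).round(0).tolist(),proj('scene',[[*q,188],[*q,10]]).round(0).tolist())
E
```

```text
16.25 [457.60394674  76.86847001 129.49084894] [1.79989550e+02 8.16844819e-03 1.71631873e+02] [-0.11168234  0.33180407  0.70565016] [ 14.2  40.6 -48.  119.3  47.1  41.2  16.7]
0 7 [547.7  83.8] [[298.0, 419.0], [280.0, 251.0]] [[220.0, 181.0], [222.0, 212.0]]
0 -7 [561.6  81.7] [[297.0, 438.0], [280.0, 263.0]] [[218.0, 178.0], [221.0, 209.0]]
0.23 7 [500.6  83.6] [[286.0, 347.0], [274.0, 209.0]] [[227.0, 190.0], [228.0, 221.0]]
0.23 -7 [514.6  84.7] [[292.0, 369.0], [277.0, 221.0]] [[225.0, 187.0], [226.0, 218.0]]
```

View pics/c6.png

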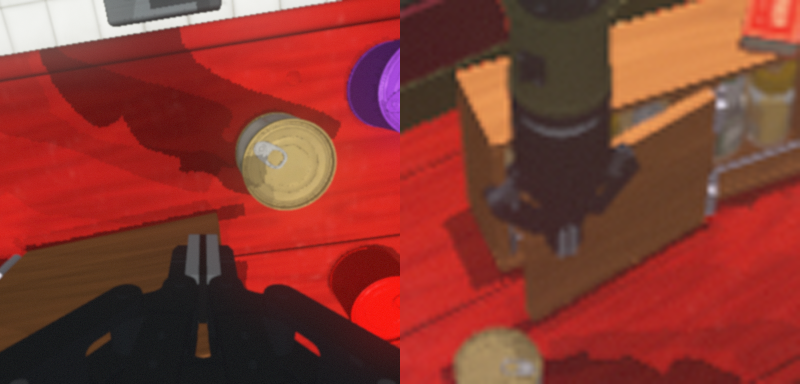

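The door is ajar: its free lower corner is at scene (227.5,219.5), against (228,221) predicted for 0.23 rad. The tin is untouched. Next I'll go round the free edge and in behind it, in tool axes (x away from the cupboard, y to its left).

{"op": "carry_out", "data": {"turn": [[0,0,0],[0,0,0],[0,0,0],[0,0,0],[0,0,0],[0,0,0],[0,0,0],[0,0,0],[0,0,0],[0,0,0],[0,0,0],[0,0,0]], "slide": [[0,25,0],[0,50,0],[0,75,0],[-20,75,0],[-45,75,0],[-70,75,0],[-86,75,0],[-86,75,0],[-86,55,0],[-86,35,0],[-86,15,0],[-86,5,0]], "gripper": [0,0,0,0,0,0,0,0,0,0,0,0]}}

```text
t: 17.85
tcp_pos: [542.2, 66.2, 129.4]
eef_rot: [-179.9, -0.0, 171.5]
force: [1.1, 0.7, 0.1]
opening: 0.001
finger_force: 0.0
```

```bash
python3 - <<'E'
from h import *
s=manip.get_state();p=s['tcp_pos'];print(p,s['force'],s['joint_positions'].round(1))
c=np.array([588.5,-94]);X=np.array([.9896,-.1443]);Y=np.array([.1443,.9896])
l=np.array([(p[:2]-c)@X,(p[:2]-c)@Y]);print('local',l)
for a in np.arange(.23,1.72,.1):
    u=np.array([-np.sin(a),np.cos(a)]);n=np.array([-u[1],u[0]])
    f=np.array([-59,-35])+178*u-n*(7+11*np.cos(a)+14.5*np.sin(a))
    d=f-l;print(round(a,2),'slide',(-d[0]).round(1),d[1].round(1))
E
```

```text
[542.22121604  66.21376986 129.40686915] [1.1304573  0.68938092 0.05843713] [ 15.7  45.7 -48.5 105.8  44.7  49.8  26.4]
local [-68.9163316  151.86951813]
0.23 slide 10.2 -8.8
0.33 slide 26.9 -11.3
0.43 slide 43.3 -15.5
0.53 slide 59.5 -21.2
0.63 slide 75.2 -28.6
0.73 slide 90.3 -37.6
0.83 slide 104.5 -48.2
0.93 slide 117.7 -60.3
1.03 slide 129.8 -73.7
1.13 slide 140.5 -88.5
1.23 slide 149.7 -104.4
1.33 slide 157.3 -121.4
1.43 slide 163.1 -139.2
1.53 slide 167.0 -157.7
1.63 slide 169.0 -176.6
```

```bash
python3 - <<'E'
import numpy as np
l=np.array([-68.9,151.9])
for a in np.arange(.23,1.72,.06):
    r=178-73*(a-.23)/1.4
    u=np.array([-np.sin(a),np.cos(a)]);n=np.array([-u[1],u[0]])
    f=np.array([-59,-35])+r*u-n*(7+11*np.cos(a)+14.5*np.sin(a))
    d=f-l;print(round(a,2),(-d[0]).round(0),d[1].round(0), 'world',(np.array([588.5,-94])+f[0]*np.array([.9896,-.1443])+f[1]*np.array([.1443,.9896])).round())
E
```

```text
0.23 10.0 -9.0 world [531.  59.]
0.29 19.0 -13.0 world [521.  56.]
0.35 28.0 -18.0 world [512.  53.]
0.41 36.0 -23.0 world [503.  49.]
0.47 44.0 -29.0 world [494.  44.]
0.53 52.0 -35.0 world [486.  39.]
0.59 59.0 -41.0 world [478.  34.]
0.65 65.0 -48.0 world [471.  28.]
0.71 71.0 -55.0 world [464.  22.]
0.77 76.0 -62.0 world [458.  16.]
0.83 81.0 -69.0 world [452.   9.]
0.89 86.0 -77.0 world [446.   2.]
0.95 90.0 -85.0 world [441.  -5.]
1.01 93.0 -93.0 world [437. -12.]
1.07 96.0 -101.0 world [433. -19.]
1.13 98.0 -109.0 world [430. -27.]
1.19 100.0 -117.0 world [427. -35.]
1.25 101.0 -125.0 world [424. -42.]
1.31 102.0 -132.0 world [423. -50.]
1.37 102.0 -140.0 world [421. -58.]
1.43 101.0 -148.0 world [421. -66.]
1.49 100.0 -156.0 world [421. -73.]
1.55 99.0 -163.0 world [421. -81.]
1.61 97.0 -170.0 world [422. -88.]
1.67 95.0 -177.0 world [423. -95.]
```

{"op": "carry_out", "data": {"turn": [[0,0,0],[0,0,0],[0,0,0],[0,0,0],[0,0,0],[0,0,0],[0,0,0],[0,0,0],[0,0,0],[0,0,0],[0,0,0],[0,0,0]], "slide": [[5,-6,0],[10,-9,0],[19,-13,0],[28,-18,0],[36,-23,0],[44,-29,0],[52,-35,0],[59,-41,0],[65,-48,0],[71,-55,0],[76,-62,0],[81,-69,0]], "gripper": [0,0,0,0,0,0,0,0,0,0,0,0]}}

```text
t: 19.35
tcp_pos: [452.6, 12.4, 129.6]
eef_rot: [180.0, 0.0, 171.6]
force: [-0.3, 0.7, 0.8]
opening: 0.0
finger_force: 0.2
```

{"op": "carry_out", "data": {"turn": [[0,0,0],[0,0,0],[0,0,0],[0,0,0],[0,0,0],[0,0,0],[0,0,0],[0,0,0],[0,0,0],[0,0,0],[0,0,0],[0,0,0]], "slide": [[5,-8,0],[9,-16,0],[12,-24,0],[15,-32,0],[17,-40,0],[19,-48,0],[20,-56,0],[21,-63,0],[21,-71,0],[20,-79,0],[19,-87,0],[18,-94,0]], "gripper": [0,0,0,0,0,0,0,0,0,0,0,0]}}

```text
t: 20.85
tcp_pos: [421.5, -78.2, 129.6]
eef_rot: [-180.0, -0.0, 171.6]
force: [-0.1, 0.3, -0.3]
opening: -0.0
finger_force: 0.3
```

```bash
cat > door.py <<'E'
from h import *
s=manip.get_state();print(s['t'],s['tcp_pos'],s['force'],s['finger_force'],s['joint_positions'].round(1))
t=manip.capture('top');c=manip.capture('scene')
cv2.imwrite('pics/top7.png',t[:,:,::-1]);cv2.imwrite('pics/scene7.png',c[:,:,::-1])
cc=np.array([588.5,-94]);X=np.array([.9896,-.1443]);Y=np.array([.1443,.9896])
H=cc-59*X-35*Y
for name,im in(('top',t),('scene',c)):
  for z,rs in((188,(120,150,180,195)),):
    for r in rs:
      o=''
      for a in np.arange(1.2,1.85,.04):
        u=-np.sin(a)*X+np.cos(a)*Y
        q=proj(name,[[*(H+r*u),z]])[0]
        v=cv2.getRectSubPix(im,(1,1),tuple(map(float,q)))[0,0]
        o+=f' {v[0]}/{v[1]}'
      print(name,r,o)
E
python3 door.py
```

```text
20.85 [421.46587768 -78.17342271 129.55253354] [-0.07315632  0.26673788 -0.25761309] 0.27972379086349974 [ 34.8  38.8 -48.9 124.9  49.6  38.4  32.1]
top 120  107/109 116/118 120/123 125/128 129/132 130/133 106/108 95/98 99/101 99/101 99/101 102/104 104/104 104/105 103/105 102/105 101/104
top 150  83/84 88/90 95/96 106/107 109/110 107/110 109/111 108/111 106/110 96/99 95/99 99/100 97/101 100/101 101/104 101/104 102/105
top 180  125/29 113/27 112/31 122/25 129/31 124/37 77/54 94/87 132/135 153/156 151/154 107/110 84/87 87/89 92/94 95/98 97/100
top 195  128/30 128/39 139/106 111/105 185/186 200/201 144/142 127/83 156/106 195/191 189/189 170/172 93/97 75/78 85/86 88/91 94/95
scene 120  86/56 64/44 73/59 97/89 85/75 85/75 83/59 105/67 114/72 138/85 120/55 104/38 101/37 101/38 104/41 106/43 104/48
scene 150  97/61 96/60 97/61 98/62 96/60 99/62 96/60 109/68 127/80 135/71 189/50 195/47 192/45 188/42 186/46 185/43 184/44
scene 180  98/61 95/59 95/59 97/60 101/63 97/60 97/60 105/65 147/91 147/75 184/43 149/38 129/40 96/56 116/107 114/104 110/97
scene 195  95/59 96/60 96/60 95/59 100/62 98/63 99/62 100/63 148/92 153/74 160/40 127/39 111/59 116/103 120/106 131/119 133/122
```

The scene shows the door's top edge at about 1.53 rad, so I'll push a little further.

{"op": "carry_out", "data": {"turn": [[0,0,0],[0,0,0],[0,0,0],[0,0,0],[0,0,0],[0,0,0]], "slide": [[0,-3,0],[-1,-6,0],[-1,-9,0],[-2,-12,0],[-2,-14,0],[-2,-15,0]], "gripper": [0,0,0,0,0,0]}}

```text
t: 21.7
tcp_pos: [421.4, -92.8, 129.6]
eef_rot: [-180.0, 0.0, 171.6]
force: [0.3, 0.0, -0.2]
opening: -0.002
finger_force: 0.2
```

```bash
python3 door.py | grep -v top
```

```text
21.7 [421.35357261 -92.84165272 129.59085598] [ 0.33220394  0.04545232 -0.24502952] 0.24891578919778112 [ 36.8  39.  -49.1 124.5  49.5  38.8  34.3]
scene 120  97/62 98/64 98/62 88/57 71/53 89/80 91/82 90/80 85/68 94/61 109/69 114/72 149/93 119/62 102/40 105/43 103/47
scene 150  98/62 97/61 96/60 96/60 98/62 99/62 96/60 98/62 100/63 99/63 109/69 120/75 122/69 179/46 186/44 185/43 184/44
scene 180  98/63 99/62 97/61 96/62 96/60 97/61 102/63 99/63 99/62 97/60 101/63 129/81 122/69 94/55 116/106 115/105 111/98
scene 195  100/55 98/60 98/62 97/60 97/60 96/62 101/63 101/63 98/61 99/62 100/63 150/93 136/86 116/103 120/105 132/120 132/122
```

The door is at about 1.65 rad, past square. I'll withdraw sideways, then up.

{"op": "carry_out", "data": {"turn": [[0,0,0],[0,0,0],[0,0,0],[0,0,0],[0,0,0],[0,0,0],[0,0,0],[0,0,0],[0,0,0]], "slide": [[0,6,0],[0,20,0],[0,40,0],[0,60,0],[0,60,-40],[0,60,-80],[0,60,-120],[0,60,-120],[0,60,-120]], "gripper": [0,0,0,0,0,0,0,0,0]}}

```text
t: 22.92
tcp_pos: [429.5, -33.0, 249.1]
eef_rot: [-180.0, -0.0, 171.7]
force: [0.5, 0.3, -0.1]
opening: 0.005
finger_force: 0.0
```

```bash
python3 door.py | grep -v top; python3 - <<'E'
from h import *
h=cv2.cvtColor(cv2.imread('pics/scene7.png'),cv2.COLOR_BGR2HSV);m=cv2.inRange(h,(18,40,100),(40,255,255));k=np.zeros_like(m);cv2.circle(k,(219,229),18,255,-1);m&=k
cs,_=cv2.findContours(m,0,1);e=cv2.fitEllipse(cv2.convexHull(max(cs,key=cv2.contourArea)));p=onz('scene',[e[0]],58)[0];print(e,p,'dist hinge',np.hypot(p[0]-525,p[1]+120))
a=cv2.imread('pics/scene.png').astype(int);b=cv2.imread('pics/scene7.png').astype(int)
for n,(x,y) in dict(jar=(313,187),matches=(289,142),moka=(326,145),mug=(351,171),egg=(134,236),mand=(143,268),purple=(198,260),red=(178,214)).items():
  print(n,np.abs(a-b)[y-9:y+9,x-9:x+9].mean().round(1))
E
```

```text
22.925 [429.53010745 -33.02661    249.11811231] [ 0.52482723  0.25793987 -0.06361497] 0.0 [ 37.9  29.3 -60.3 115.3  31.9  53.7  42.6]
scene 120  97/63 98/62 100/64 100/64 99/63 100/64 101/66 101/64 100/64 105/66 167/104 217/136 210/131 135/71 104/41 106/44 105/49
scene 150  99/63 97/62 99/63 100/64 99/63 100/64 99/63 98/63 101/64 99/62 131/82 189/117 188/112 186/55 186/46 185/45 185/45
scene 180  98/62 100/63 99/61 98/61 97/60 98/61 101/63 100/63 100/62 100/63 109/68 185/114 170/101 95/57 117/105 116/105 112/98
scene 195  101/56 99/62 98/60 97/62 97/60 96/60 100/63 102/65 100/62 98/60 100/62 186/115 167/104 117/104 122/106 132/119 134/123
((219.0196075439453, 231.40328979492188), (18.0455265045166, 20.586410522460938), 86.99935913085938) [449.48790477 149.25043898  58.        ] dist hinge 279.63883030961824
jar 1.1
matches 36.2
moka 1.0
mug 1.5
egg 0.7
mand 1.3
purple 1.3
red 1.7
```

```bash
python3 - <<'E'
import cv2,numpy as np
for n,(x,y) in (('top',(320,183)),('scene',(289,142))):
  a=cv2.imread(f'pics/{n}.png');b=cv2.imread(f'pics/{n}7.png')
  for i in(a,b):
    h=cv2.cvtColor(i,cv2.COLOR_BGR2HSV)[y-18:y+18,x-18:x+18];m=cv2.inRange(h,(0,150,60),(9,255,255))
    print(n,i[y-6:y+7:6,x-6:x+7:6].reshape(-1,3).tolist())
E
```

```text
top [[84, 134, 198], [86, 106, 235], [149, 201, 240], [62, 74, 231], [148, 185, 239], [57, 69, 230], [60, 76, 231], [61, 72, 231], [99, 157, 220]]
top [[86, 135, 199], [86, 107, 236], [146, 200, 240], [64, 75, 232], [147, 184, 240], [58, 70, 231], [57, 72, 231], [62, 76, 232], [101, 158, 221]]
scene [[76, 114, 233], [83, 152, 243], [72, 99, 240], [59, 83, 238], [122, 161, 244], [70, 95, 239], [81, 112, 228], [66, 91, 238], [83, 116, 215]]
scene [[43, 45, 58], [84, 154, 244], [70, 96, 239], [42, 43, 59], [109, 120, 168], [68, 94, 239], [46, 46, 63], [45, 45, 61], [83, 116, 215]]
```

The top view shows the matches unmoved; in the scene view the arm only hides them. I'm handing in.

```bash
python3 -c "
from rig import manip
print(manip.close_job())"
```

```text
the job is handed in; nothing more can be done
None
```

I slid the tin clear to about 280 mm from the hinge, then pressed the door until it sprang ajar and pushed it round to about 1.65 rad, past square; the other items checked had not moved, and I handed the job in at about 23 s with the robot touching nothing.

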